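Press home the clips of an air filter box, corner to corner

ROBOT

A 6-joint arm with a two-finger parallel gripper is mounted at the origin on the work surface. World frame = base frame: x ahead of the robot, y to its left, z up, the work surface at z = 0. Lengths are in mm, angles in rad, forces in N, time in s.
With the tool pointing down it reaches from about 275 to 975 mm from the base axis. Payload 8.4 kg.
Tool frame: the origin (TCP) lies between the finger pads; the fingertips stand 22 mm ahead of it and the grasp point (between the pads) lies 3 mm ahead of it; z points along the fingers, y is the line along which they close (so a half turn about z gives the same grasp; the last joint's range is limited). The gripper opens to 92 mm and grips with 3 to 60 N. Pads are 20 mm wide; open, the fingers measure 128 mm over their backs; the gripper's body (75 mm by 189 mm) begins 69 mm behind the grasp point.
Start: joints at [1.3, 0.353, 1.633, -0, 1.155, -0.002], TCP at [165.983, 602.559, 236.583] pointing down, gripper open.
Joint ranges: [-2.63, 2.63], [-0.92, 2.1], [0.06, 2.66], [-1.3, 4.44], [0, 2.69], [-3.02, 3.02]. Speed limits (rad/s): [2.22, 2.22, 2.79, 3.14, 3.14, 3.14].

INTERFACE

Orientations are given as a rotation vector (axis times angle).
In Python, from cell import bot gives the robot as it stands. Calls block until the motion is done:
- bot.goto(position, orientation): joint-space move of the TCP to a pose.
- bot.move_l(position, attitude=None, v=150, threshold=None): straight line of the TCP; attitude=None keeps the orientation; v is the mean speed in mm/s. With threshold (N) it stops when the force on the tool has changed by that much, and returns True; else False.
- bot.move_j(angles): joint-space move.
- bot.set_gripper(opening, strength=None): finger opening in mm; strength is the grip in N (None keeps the last); returns when the fingers have stopped.
- bot.hold(seconds).
- bot.solve_ik(position, orientation): joint angles nearest the present ones, or None.
- bot.read_camera(name): name is "side" or "top" or "wrist"; returns a dict with "image" (420x560x3 uint8, red, green, blue), "range_z" (420x560 float32, mm along the optical axis (not along the pixel's ray), 0 where there is no reading), "fovy" (degrees; the focal length in pixels is half the picture's height over the tangent of half this angle, whatever the lens; pixels are square), "cx", "cy" (the principal point, pixels), "position" and "attitude" of the camera in the world. Camera axes: x right, y down, z forward; pixel columns grow to the right and rows downward; lengths in mm; the calibration is good to about 2 mm. A picture is of the moment at which its call begins.
A pose or a line that the arm cannot do raises bot.MotionError and nothing moves.
- bot.close_job(): hands the job in; it is judged then, once.
Readings, each from a call of its own:
- bot.get_t(): time.
- bot.get_qpos(): joint angles.
- bot.get_qvel(): joint speeds.
- bot.get_tau(): joint torques, N m.
- bot.get_tcp_pos(): TCP position.
- bot.get_tcp_rot(): TCP orientation.
- bot.get_contact_force(): force on the tool from outside, world axes, zero at the start.
- bot.get_ft_torque(): the same for the moment, N m.
- bot.get_grip_width(): finger opening in mm.
- bot.get_gripper_force(): force on a finger pad.
Only numpy, scipy, OpenCV 4.12 (cv2) and the standard library are available. Lean on these libraries where they do the work, as an engineer would, in place of code of your own. Each camera call takes 0.05 s, during which the arm holds its last target. There are 200 camera calls.

TASK

The lid is back on the black air filter box, but the four push-pin clips in its corners are still standing up. Press the pins down with a fingertip until each is flush with its clip's head, working corner to corner so that the lid clamps evenly: red first, then blue, then yellow, then white. Press gently, do not pick up, tip or shove the box, and leave the socket on the lid and everything else on the bench where it is.

Things in the scene. Friction and masses are not known exactly. Their poses are not given: they have to be found in the camera images.
- airbox: air filter box, loose, 1.1 kg: black tub, dark grey lid, rim 206 x 164 mm. Origin: centre of its underside on the bench; x along its length to the end with the round black pipe (68 mm wide, 52 mm long, below the rim), z up; rectangular inlet on its -y side. Lid corners are flat, 95 mm above the bench; a cross in the middle (194 x 60 and 90 x 150 mm in x, y) rises to 113 mm. One clip in each corner
- lid_centre (a point): middle of the top of the lid's raised cross, 113 mm above the bench, over the box's origin
- red_pin_top (a point): centre of the top of the red clip's pin. The clip is a round red head 22 mm across, its top 98 mm above the bench, with a red pin 14 mm across through its middle. The pin is at (+83, +62) mm (x, y) in the box's frame. It moves straight down with the pin: 106 mm above the bench when the pin is fully up, 98 mm when it is flush with the clip's head
- red_pin (a joint): how far the red pin is pushed down, in m: 0 fully up (8 mm proud of the clip's head), 0.008 fully home (flush with the head, a solid stop). Starts between 0 and 0.002. Stiff: it slides under about 4 N and stays where it is left; over 35 N would damage the lid
- blue_pin_top (a point): centre of the top of the blue clip's pin. The clip is a round blue head 22 mm across, its top 98 mm above the bench, with a blue pin 14 mm across through its middle. The pin is at (-83, -62) mm (x, y) in the box's frame. It moves straight down with the pin: 106 mm above the bench when the pin is fully up, 98 mm when it is flush with the clip's head
- blue_pin (a joint): how far the blue pin is pushed down, in m: 0 fully up (8 mm proud of the clip's head), 0.008 fully home (flush with the head, a solid stop). Starts between 0 and 0.002. Stiff: it slides under about 4 N and stays where it is left; over 35 N would damage the lid
- yellow_pin_top (a point): centre of the top of the yellow clip's pin. The clip is a round yellow head 22 mm across, its top 98 mm above the bench, with a yellow pin 14 mm across through its middle. The pin is at (+83, -62) mm (x, y) in the box's frame. It moves straight down with the pin: 106 mm above the bench when the pin is fully up, 98 mm when it is flush with the clip's head
- yellow_pin (a joint): how far the yellow pin is pushed down, in m: 0 fully up (8 mm proud of the clip's head), 0.008 fully home (flush with the head, a solid stop). Starts between 0 and 0.002. Stiff: it slides under about 4 N and stays where it is left; over 35 N would damage the lid
- white_pin_top (a point): centre of the top of the white clip's pin. The clip is a round white head 22 mm across, its top 98 mm above the bench, with a white pin 14 mm across through its middle. The pin is at (-83, +62) mm (x, y) in the box's frame. It moves straight down with the pin: 106 mm above the bench when the pin is fully up, 98 mm when it is flush with the clip's head
- white_pin (a joint): how far the white pin is pushed down, in m: 0 fully up (8 mm proud of the clip's head), 0.008 fully home (flush with the head, a solid stop). Starts between 0 and 0.002. Stiff: it slides under about 4 N and stays where it is left; over 35 N would damage the lid
- socket: deep steel socket standing upright on the middle of the lid's raised part, 23 mm across, 50 mm tall; origin at the centre of its foot. To be left alone
- screwdriver: screwdriver with orange handle, 200 mm long, about 30 mm thick, lying on the bench beside the box; origin under its middle, x along it towards the tip. To be left alone
- old_filter: used flat air filter, black frame 200 x 150 x 40 mm with dirty pleats, on the bench at the left; origin at the centre of its underside. To be left alone
- drill: cordless drill with blue motor, standing on its battery, 75 x 180 mm, 195 mm tall, at the left; origin at the centre of its underside. To be left alone
- red_can: red spray can with a cream label and black cap, 65 mm across, 174 mm tall, at the right; origin at the centre of its foot. To be left alone
- silver_can: silver spray can with a blue band and red cap, 65 mm across, 174 mm tall, at the right; origin at the centre of its foot. To be left alone
- wrench: steel wrench 190 mm long lying at the right; origin under its middle, x along it. To be left alone
- clip_tray: grey divided tray of spare clips, 170 x 120 x 35 mm, at the right; origin at the centre of its underside. To be left alone

How it is judged (in metres and radians):
On the way, in this order (a step that is already met when the one before it is completed fails the run):
1. the red pin is pressed flush (at least 6.5 mm of its 8 mm stroke) (value of joint red_pin above 0.0065 m), for 0.1 s.
2. the blue pin is pressed flush (at least 6.5 mm of its 8 mm stroke) (value of joint blue_pin above 0.0065 m), for 0.1 s.
3. the yellow pin is pressed flush (at least 6.5 mm of its 8 mm stroke) (value of joint yellow_pin above 0.0065 m), for 0.1 s.
4. the white pin is pressed flush (at least 6.5 mm of its 8 mm stroke) (value of joint white_pin above 0.0065 m), for 0.1 s.
At the end, for the whole second after the job is handed in: All four pins flush (at least 6.5 of 8 mm down), pressed in the order red, blue, yellow, white; the box flat, at rest, within 15 mm of its start; the eight other loose things within 25 mm of their start, the standing ones upright (value of joint each of red_pin, blue_pin, yellow_pin, white_pin above 0.0065 m and distance of airbox from where it was at the start of the episode below 0.015 m and height (world z) of airbox below 0.005 m and angle between airbox's own z axis and vertical below 0.04 rad and linear speed of airbox below 0.02 m/s and distance of each of socket, screwdriver, old_filter, drill, red_can, silver_can, wrench, clip_tray from where it was at the start of the episode below 0.025 m and angle between each of socket, drill, red_can, silver_can's own z axis and vertical below 0.15 rad); the robot touches nothing.
It fails at once if the box is pressed or struck hard (more than 35 N) (contact force between any of the fingers, the arm and airbox above 35 N).
It fails at once if the box is lifted or tipped (underside 10 mm off the bench, or 0.08 rad) (height (world z) of airbox above 0.01 m or angle between airbox's own z axis and vertical above 0.08 rad).
It fails at once if the box is shoved along the bench by more than 20 mm (distance of airbox from where it was at the start of the episode above 0.02 m).
It fails at once if something else on the bench or lid is moved (more than 25 mm) or knocked over (distance of any of socket, screwdriver, old_filter, drill, red_can, silver_can, wrench, clip_tray from where it was at the start of the episode above 0.025 m or angle between any of socket, drill, red_can, silver_can's own z axis and vertical above 0.3 rad).
It also fails if it takes over 48 s, if anything falls off the work surface, if the arm or the gripper's body presses on something with over 40 N, if the wrist force passes 120 N, or if a joint passes its speed limit or range.

## Working session

There is one attempt and no reset: what is moved stays moved. The work goes in short steps, each a Python script; the robot and the scene stay as the last script left them, time stands still between calls to the robot, and variables do not carry over. Pictures are saved under pics/ and viewed, at most 10 in all, crops included, and the job is handed in when it is done.

```bash
mkdir -p pics; python3 - <<'E'
from cell import bot
import cv2,numpy as np
for n in ("top","side"):
    c=bot.read_camera(n); cv2.imwrite(f"pics/{n}0.png",c["image"][:,:,::-1]); np.savez(f"{n}0.npz",**c)
    print(n,c["position"],c["attitude"],c["fovy"],c["cx"],c["cy"])
print(bot.get_t(),bot.get_grip_width(),bot.get_tcp_rot())
E
```

```text
top [ 330.29778663  -70.03348995 1568.11874194] [-2.16373738  2.1488293  -0.15536966] 50.9444136015625 285.15513272414375 202.97835702130044
side [  -53.30938669 -1124.57489328   950.19520166] [-2.14826113  0.52596061 -0.2791793 ] 50.567542807547014 286.76049502541804 222.58355070680875
0.1 91.82240669084355 [-4.20913305e-01 -3.11307896e+00  1.93160751e-03]
```

View pics/top0.png

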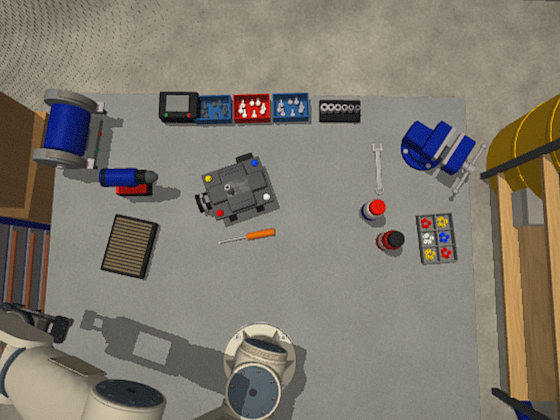

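View pics/side0.png

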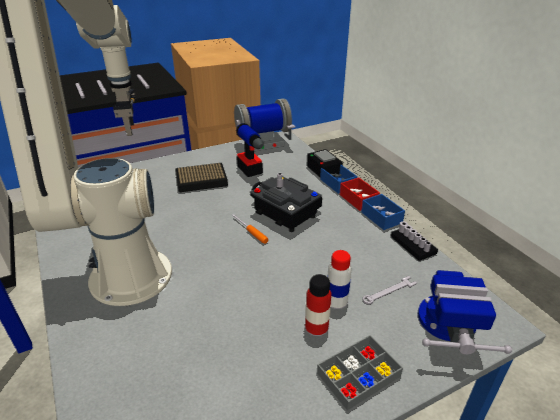

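The top view shows the box with red pin at px (220,213), blue (255,162), yellow (208,178), white (267,197). The pipe end is on the left, the drill stands further left (nose at 155,178), and the screwdriver lies below at (250,237). The side view agrees and shows the arm clear of the box.

```bash
cat > h.py <<'E'
import numpy as np, cv2
from scipy.spatial.transform import Rotation as R
NAMES=["red","blue","yellow","white"]
BOX=np.array([[83,62],[-83,-62],[83,-62],[-83,62]],float)
def masks(img):
    r,g,b=[img[:,:,i].astype(int) for i in range(3)]
    return dict(red=(r>110)&(g<70)&(b<80),blue=(b>110)&(r<80)&(b>g+50),yellow=(r>120)&(g>95)&(b<80),white=(r>170)&(g>170)&(b>165))
def cast(c,u,v,z):
    f=c["image"].shape[0]/2/np.tan(np.radians(float(c["fovy"]))/2)
    d=R.from_rotvec(c["attitude"]).apply([(u-c["cx"])/f,(v-c["cy"])/f,1]); p=np.asarray(c["position"],float)
    return (p+d*(z-p[2])/d[2])[:2]
def project(c,P):
    f=c["image"].shape[0]/2/np.tan(np.radians(float(c["fovy"]))/2)
    q=R.from_rotvec(c["attitude"]).inv().apply(np.asarray(P,float)-c["position"])
    return np.c_[c["cx"]+f*q[:,0]/q[:,2],c["cy"]+f*q[:,1]/q[:,2]]
def find(c,guess,rad,z=101):
    """guess: 4 pixel positions; returns 4 world xy from colour blobs near them"""
    out=[];M=masks(c["image"]);vv,uu=np.indices(c["image"].shape[:2])
    for n,g in zip(NAMES,guess):
        m=M[n]&(np.hypot(uu-g[0],vv-g[1])<rad)
        print(n,m.sum(),uu[m].mean().round(1),vv[m].mean().round(1)); out.append(cast(c,uu[m].mean(),vv[m].mean(),z))
    return np.array(out)
def fit(W):
    a=BOX-BOX.mean(0);b=W-W.mean(0)
    th=np.arctan2((a[:,0]*b[:,1]-a[:,1]*b[:,0]).sum(),(a*b).sum())
    Rm=np.array([[np.cos(th),-np.sin(th)],[np.sin(th),np.cos(th)]]);t=W.mean(0)
    P=BOX@Rm.T+t
    return t,th,P,np.linalg.norm(P-W,axis=1)
E
python3 - <<'E'
from h import *
c=dict(np.load("top0.npz"))
t,th,P,res=fit(find(c,[(220,213),(255,162),(208,178),(267,197)],7))
print(t,th,P,res); print("drill nose",cast(c,155,178,180),"drill",cast(c,130,185,100))
np.savez("est.npz",t=t,th=th,P=P)
from cell import bot
from h import R
for yaw in np.arange(0,np.pi,np.pi/8):
    rv=(R.from_euler('z',yaw)*R.from_rotvec([np.pi,0,0])).as_rotvec()
    s=bot.solve_ik([t[0]-30,t[1],330],rv); print(yaw.round(2),None if s is None else np.round(s,2))
E
```

```text
red 38 219.2 212.5
blue 38 254.1 162.4
yellow 40 207.8 178.1
white 27 266.3 196.3
[581.01415646  79.58443333] 1.91524172945804 [[494.62885776 136.77341975]
 [667.39945516  22.3954469 ]
 [611.34545374 178.64508346]
 [550.68285917 -19.47621681]] [0.23082077 0.79694714 0.30598681 0.48353114]
drill nose [595.24454674 333.29590758] drill [585.86650406 439.38094199]
0.0 [ 0.14  0.17  1.67 -0.    1.3   1.71]
0.39 [ 0.14  0.17  1.67 -0.    1.3   1.32]
0.79 [ 0.14  0.17  1.67 -0.    1.3   0.93]
1.18 [ 0.14  0.17  1.67 -0.    1.3   0.53]
1.57 [ 0.14  0.17  1.67 -0.    1.3   0.14]
1.96 [ 0.14  0.17  1.67 -0.    1.3  -0.25]
2.36 [ 0.14  0.17  1.67  0.    1.3  -0.64]
2.75 [ 0.14  0.17  1.67  0.    1.3  -1.04]
```

```bash
python3 - <<'E'
from cell import bot
from h import *
e=np.load("est.npz");t=e["t"];th=float(e["th"])
bot.set_gripper(0,10)
bot.move_l([165.983,602.559,380],v=200)
rv=(R.from_euler('z',th)*R.from_rotvec([np.pi,0,0])).as_rotvec()
bot.goto([t[0],t[1],380],rv)
c=bot.read_camera("wrist"); cv2.imwrite("pics/w1.png",c["image"][:,:,::-1]); np.savez("w1.npz",**c)
print(bot.get_t(),bot.get_grip_width(),bot.get_tcp_pos(),c["position"]);print(project(c,np.c_[e["P"],[105]*4]))
E
```

```text
4.7333 0.7057884940275962 [580.91842681  80.41208485 379.97043453] [559.79917415 143.15026796 527.85252847]
[[236.18528664 124.08488579]
 [322.53706347 238.62716162]
 [326.44674592 124.15829615]
 [240.17820778 238.59759781]]
```

View pics/w1.png

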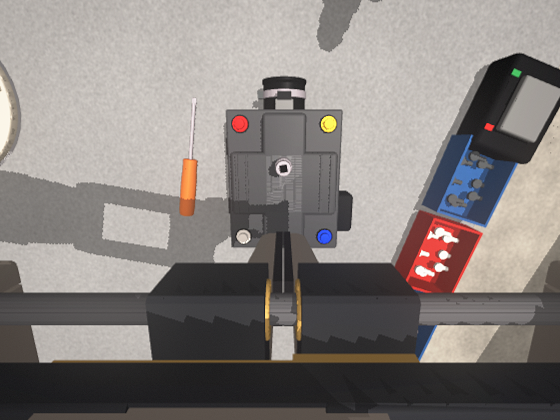

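The wrist view shows the pins at red (240,124), yellow (329,124), blue (324,237) and white (243,237). That is about 3 px (4 mm) off the prediction, so I'll average the two fits and press red.

```bash
cat >> h.py <<'E'
def press(bot,p):
    bot.move_l([p[0],p[1],225],v=220)
    bot.move_l([p[0],p[1],135],v=120)
    f0=bot.get_contact_force()
    hit=bot.move_l([p[0],p[1],117],v=12,threshold=13)
    z=bot.get_tcp_pos(); f=np.subtract(bot.get_contact_force(),f0)
    bot.hold(0.2); f2=np.subtract(bot.get_contact_force(),f0)
    print("hit",hit,"tcp",np.round(z,1),"tip z",round(z[2]-22,1),"f",np.round(f,1),np.round(f2,1),"t",bot.get_t())
    bot.move_l([p[0],p[1],225],v=150)
E
python3 - <<'E'
from cell import bot
from h import *
c=dict(np.load("w1.npz"));e=np.load("est.npz")
t,th,P,res=fit(find(c,[(240,124),(324,237),(329,124),(243,237)],11))
print(t,th,res,e["t"],e["th"])
Q=(P+e["P"])/2; np.save("Q.npy",Q)
press(bot,Q[0])
E
```

```text
red 192 239.3 123.8
blue 166 324.2 236.2
yellow 73 327.9 125.4
white 122 243.0 236.4
[583.80045927  81.55689037] 1.9134759562231576 [0.49724658 1.63338305 2.3684005  1.23793907] [581.01415646  79.58443333] 1.91524172945804
hit True tcp [496.  137.8 120.3] tip z 98.3 f [-1.1  0.8  6.2] [-0.5 -0.1  5.3] t 7.9667
```

```bash
cat >> h.py <<'E'
def heights(bot,Q):
    c=bot.read_camera("wrist"); f=210/np.tan(np.radians(float(c["fovy"]))/2)
    vv,uu=np.indices(c["range_z"].shape); z=c["range_z"]
    W=R.from_rotvec(c["attitude"]).apply(np.stack([(uu-c["cx"])*z/f,(vv-c["cy"])*z/f,z],-1).reshape(-1,3))+c["position"]
    W=W[z.ravel()>0]
    for n,q in zip(NAMES,Q+[1,1]):
        d=np.hypot(*(W[:,:2]-q).T); ok=W[:,2]<125
        k=(d<4)&ok; lid=(d>14)&(d<18)&ok
        print(n,k.sum(),"pin above lid",np.median(W[k,2]).round(1)-np.median(W[lid,2]).round(1) if k.any() else None)
    return c
E
python3 - <<'E'
from cell import bot
from h import *
Q=np.load("Q.npy")
bot.move_l([582,80.5,300],v=250)
c=heights(bot,Q)
cv2.imwrite("pics/w2.png",c["image"][:,:,::-1])
E
```

```text
red 42 pin above lid 2.5999999999999943
blue 29 pin above lid 9.299999999999997
yellow 44 pin above lid 9.099999999999994
white 30 pin above lid 10.399999999999991
```

View pics/w2.png

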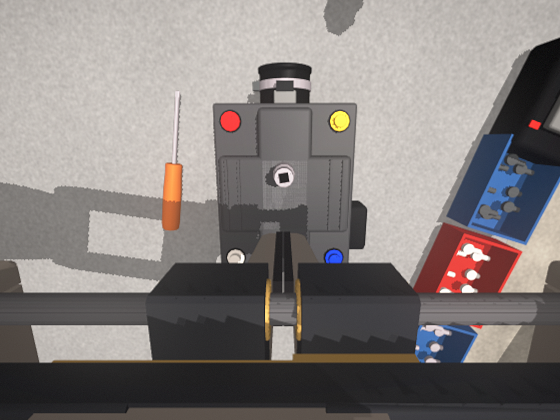

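Red (230,121) is flush, with its pin 2.6 mm above the lid where 3 mm is nominal. Blue (335,257), yellow (340,121) and white (236,257) still stand about 9–10 mm up. Continuing with those, and stopping if any press ends high.

```bash
sed -i 's/^    bot.move_l(\[p\[0\],p\[1\],225\],v=150)/&\n    return z[2]-22/' h.py; python3 - <<'E'
from cell import bot
from h import *
Q=np.load("Q.npy")
for i in (1,2,3):
    z=press(bot,Q[i])
    if z>99: print("high, stop"); break
bot.move_l([582,80.5,320],v=250)
c=heights(bot,Q); print(bot.get_t())
cv2.imwrite("pics/w3.png",c["image"][:,:,::-1])
E
```

```text
hit True tcp [668.8  23.3 120.4] tip z 98.4 f [-0.1 -0.8  6.7] [-1.4 -0.6  5.7] t 12.5
hit True tcp [612.9 179.6 120.4] tip z 98.4 f [-0.9 -0.6  5.5] [-0.2 -0.4  5.9] t 16.5
hit True tcp [552.  -18.5 120.4] tip z 98.4 f [-1.7 -0.4  4.9] [-1.5  0.6  4.9] t 20.675
red 37 pin above lid 3.200000000000003
blue 26 pin above lid 2.8999999999999915
yellow 37 pin above lid 2.8999999999999915
white 29 pin above lid 2.8000000000000114
22.2833
```

View pics/w3.png

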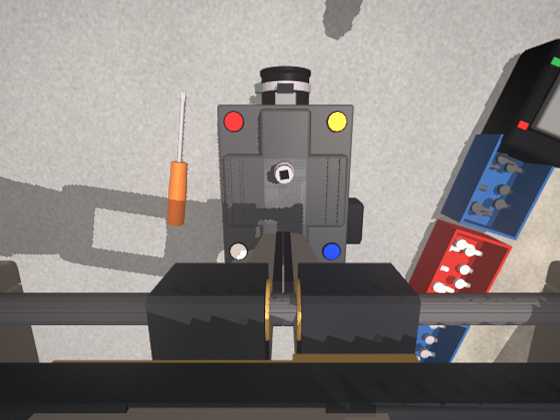

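All four pins are flush: red (234,121), yellow (337,121), blue (331,251), white (238,251). The socket (284,174) and the box look unmoved, and the arm is clear.

```bash
python3 -c "
from cell import bot
print(bot.close_job())"
```

```text
the job is handed in; nothing more can be done
None
```

I pressed all four pins flush in the order red, blue, yellow, white, and handed the job in at about 22 s; the final camera check showed the pins about 3 mm above the lid, level with their clip heads, and the box and socket looked unmoved (the hand-in returned no verdict).

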